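Flip the round status flag to its check mark

ROBOT

A 6-joint arm with a two-finger parallel gripper is mounted at the origin on the work surface; the furniture and walls round the work are solid. World frame = base frame: x ahead of the robot, y to its left, z up, the work surface at z = 0. Lengths are in m, angles in degrees, forces in N, time in s.
With the tool pointing down it reaches from about 0.35 to 0.875 m from the base axis. Payload 4.2 kg.
Tool frame: the origin (TCP) lies between the finger pads; the fingertips stand 25 mm ahead of it and the grasp point (between the pads) lies 6 mm ahead of it (r.tips_ahead is the distance from the TCP to the fingertips, in m); z points along the fingers, y is the direction in which the jaws open and shut (so a half turn about z gives the same grasp; the last joint's range is limited). The gripper opens to 87 mm and grips with 3 to 60 N. Pads are 19 mm wide; open, the fingers measure 117 mm over their backs; the gripper's body (75 mm by 190 mm) begins 51 mm behind the grasp point.
Start: joints at [82.311, 22.042, 0.453, 0, -68.411, -14.817], TCP at [0.239, 0.577, 0.248] pointing down, gripper open.
Joint ranges: [-179.83, 179.83], [-69.29, 118.12], [-61.27, 80.66], [-181.25, 117.63], [-171.15, -9.14], [-177.46, 177.46]. Speed limits (degrees/s): [159.86, 159.86, 180, 180, 180, 180].

INTERFACE

Orientations are given as a 3x3 rotation matrix whose columns are the frame's x, y, z axes.
In Python, from station import r, vision, finish_job gives the robot as it stands.
- The arm moves only by the shell command python3 -m jog 'ROWS'. ROWS is a JSON object of lists of equal length, an entry for each row: "rot": the turn, a rotation vector about the world's x, y, z in degrees, a list of three; "delta_pos": the shift along the world's x, y, z in mm, a list of three; "grip": the opening in per cent of the stroke, from 0 (shut) to 100 (fully open). A call has 1 to 10 rows; each row shifts and turns the commanded pose from where the row before left it; what a row does not reach is not made up. A row lasts 1/12 s, in which the tool goes at most 41.7 mm and 7.16 degrees, less where a joint would pass 70% of its speed; a pose out of reach is approached as far as the arm can. A call with a gripper value outside its range is refused whole. The fingers move at their own pace and stop on an object; the grip force is fixed at half the most. Time passes only in rows, so rows that do not move let the fingers close. It gives the time, the measured TCP pose, the force and the opening at its end, in the units of the state.
- r.sense(): the state, without advancing time (a new reading comes with each control period).
- vision.capture(name): name is "side" or "top"; returns a dict with "frame" (480x640x3 uint8, red, green, blue), "K" (3x3 intrinsics, pixels), "k1" (the pictures are not rectified: a ray, as slopes to the right and down, at radius r is drawn at 1 + k1 r^2 times it, then the intrinsics apply), "xyz" and "orientation" of the camera in the world. Camera axes: x right, y up, looking along -z (the intrinsics and any distortion apply to the point x, -y, -z); pixel columns grow to the right and rows downward; lengths in m; the calibration is good to about 2 mm. A picture is of the moment at which its call begins. There is no depth.
- finish_job(): hands the job in, once; it reports no verdict.
The state is a dict: "time_s": time; "joints": joint angles; "joint_velocities": joint speeds; "effort": joint torques, N m; "tcp_pos": TCP position; "ee_rot": TCP orientation; "wrist_force": force on the tool from outside, world axes, zero at the start; "moment": the same for the moment, N m; "gripper_width": opening from 0.0 (shut) to 1.0 (fully open).
Only numpy, scipy, OpenCV 4.12 (cv2) and the standard library are available. Lean on these libraries where they do the work, as an engineer would, in place of code of your own. Each camera call takes 0.05 s, during which the arm holds its last target. There are 200 camera calls.

TASK

Two status flags stand on the table, one on each side of the tray: one has a round paddle, the other a square one. With the fingertips, turn the round paddle up and over its hinge until it lies flat on the other side of its stand, showing the face with the check mark. Do not pinch the paddle, do not shove, tip or lift the loose stands, and leave the square flag, the tray's contents and the marker pen as they are.

Things in the scene. Friction and masses are not known exactly. Their poses are not given: they have to be found in the camera images.
- stand_round: stand of the round flag: loose, 0.95 kg, grey base plate 120 x 125 x 10 mm. Origin at the centre of its underside, on the table. x points (roughly away from the robot) from the side where the paddle lies first to the side where it must end, y along the hinge, z up. Hinge axis 80 mm above the origin, between two cheeks 92 mm high, their outsides 115 mm apart
- flag_round (a joint): hinge angle of the round paddle, rad: 0 = flat on the near rest (stand's -x side), plain face up; 1.57 = upright; 3.14 = flat on the far rest, check mark up; stops at 0 and 3.14. Starts at 0 to 0.3. Hinge friction (0.04 N m, more than the paddle's weight turns): it stays where it is left and never falls over; about 1 N at the free edge turns it
- flag_round_edge (a point): middle of the free edge of the round paddle, half-way through its 8 mm thickness, 95 mm from the hinge axis; z of the point is the normal of the plain face, -x points from the hinge to the edge
- flag_round_hinge (a point): middle of the round paddle's hinge axis, 80 mm above the table. Two rests, 50 mm wide in y, 76 mm high, stand 30 mm before and 30 mm behind the axis; beneath the outer 55 mm of a lying paddle the space is open down to the base plate and table. The white plastic paddle: disc 90 mm across, centred 50 mm from the hinge, 8 mm thick
- stand_square: stand of the square flag: loose, 0.95 kg, grey base plate 120 x 125 x 10 mm. Origin at the centre of its underside, on the table. x points (roughly away from the robot) from the side where the paddle lies first to the side where it must end, y along the hinge, z up. Hinge axis 80 mm above the origin, between two cheeks 92 mm high, their outsides 115 mm apart
- flag_square (a joint): hinge angle of the square paddle, rad: 0 = flat on the near rest (stand's -x side), plain face up; 1.57 = upright; 3.14 = flat on the far rest, check mark up; stops at 0 and 3.14. Starts at 0 to 0.3. Hinge friction (0.04 N m, more than the paddle's weight turns): it stays where it is left and never falls over; about 1 N at the free edge turns it
- flag_square_edge (a point): middle of the free edge of the square paddle, half-way through its 8 mm thickness, 95 mm from the hinge axis; z of the point is the normal of the plain face, -x points from the hinge to the edge
- flag_square_hinge (a point): middle of the square paddle's hinge axis, 80 mm above the table. Two rests, 50 mm wide in y, 76 mm high, stand 30 mm before and 30 mm behind the axis; beneath the outer 55 mm of a lying paddle the space is open down to the base plate and table. The white plastic paddle: plate 90 mm wide along the hinge, reaching from 1 to 95 mm from the hinge, 8 mm thick
- round_plain_face: 4 mm thick, one half of the round paddle (its two faces are back to back); origin at the middle of the hinge axis, x pointing from the free edge to the hinge, y along the hinge; bare white plastic, the upper half at the start
- round_tick_face: 4 mm thick, one half of the round paddle (its two faces are back to back); origin at the middle of the hinge axis, x pointing from the free edge to the hinge, y along the hinge; carries a flat black check mark, raised 1 mm, the lower half at the start
- tape_roll: roll of packing tape, 105 mm across, 48 mm high, lying at the far end of the tray; origin at the centre of its underside; a bystander
- labels: stack of pink labels, 85 x 103 x 9 mm, lying in the tray; origin at the centre of its underside; a bystander
- tweezers: steel tweezers, 126 mm long, 10 mm high, at the near end of the tray; origin at the centre of their underside; a bystander
- marker: blue and white marker pen, 131 mm long, 17 mm high, lying on the table near the robot; origin at the centre of its underside; a bystander
- tray: cream moulded tray, 395 mm long (along x), 150 mm wide, rim 27 mm high, fixed to the table between the two stands; origin at the centre of its underside
Not all that is in view belongs to the job. Leave any brown or turquoise look-alike of the stand_round alone.

How it is judged (in metres and radians):
At the end, for the whole second after the job is handed in: The round paddle lies at rest within 0.15 rad of flat on the far side of its stand, check mark up; its stand is upright and within 20 mm of where it was; the square flag's stand and paddle edge and every bystander are within 20 mm of where they were (value of joint flag_round above 2.99 rad and velocity of joint flag_round between -0.05 and 0.05 rad/s and distance of each of stand_round, flag_square_edge, stand_square, tape_roll, labels, tweezers, marker from where it was at the start of the episode below 0.02 m and angle between stand_round's own z axis and vertical below 0.05 rad and linear speed of stand_round below 0.01 m/s); the robot touches nothing.
It fails at once if the round paddle is pinched (both of its faces pressed by the fingers at once, over 4 N each) (contact force between the fingers and round_plain_face above 4 N and contact force between the fingers and round_tick_face above 4 N).
It fails at once if the round flag's stand is shoved more than 20 mm, lifted or tipped (distance of stand_round from where it was at the start of the episode above 0.02 m or height (world z) of stand_round above 0.012 m or angle between stand_round's own z axis and vertical above 0.15 rad).
It fails at once if the square flag or its stand is moved more than 20 mm (distance of any of flag_square_edge, stand_square from where it was at the start of the episode above 0.02 m).
It fails at once if a bystander is moved or lifted more than 20 mm (distance of any of tape_roll, labels, tweezers, marker from where it was at the start of the episode above 0.02 m).
It also fails if it takes over 43 s, if anything falls off the work surface, if the arm or the gripper's body presses on something with over 40 N, if the wrist force passes 120 N, or if a joint passes its speed limit or range.

## Working session

There is one attempt and no reset: what is moved stays moved. The work goes in short steps, Python scripts to look and compute and a shell command to move; the robot and the scene stay as the last step left them, time stands still between calls to the robot, and variables do not carry over. Pictures are saved under pics/ and viewed, about 8 in all and at most 12, crops included, and the job is handed in when it is done.

```bash
mkdir -p pics; cat > h.py <<'E'
import numpy as np, cv2
from station import r, vision
def ray(c,uv):
    K=np.array(c["K"]);k=c["k1"]
    d=(np.array(uv,float)-K[:2,2])/[K[0,0],K[1,1]]
    s=d.copy()
    for _ in range(30): s=d/(1+k*(s@s))
    v=np.array(c["orientation"])@np.array([s[0],-s[1],-1]);return np.array(c["xyz"]),v/np.linalg.norm(v)
def plane(c,uv,z):
    o,d=ray(c,uv);return o+d*(z-o[2])/d[2]
def proj(c,p):
    q=np.array(c["orientation"]).T@(np.array(p)-np.array(c["xyz"]));s=np.array([q[0],-q[1]])/-q[2]
    s=s*(1+c["k1"]*(s@s));K=np.array(c["K"]);return K[:2,:2].diagonal()*s+K[:2,2]
def snap(n,f):
    c=vision.capture(n);cv2.imwrite(f,c["frame"][:,:,::-1]);np.save(f+".npy",c,allow_pickle=True);return c
def load(f): return np.load(f+".npy",allow_pickle=True).item()
E
python3 - <<'E'
from h import *
for n in("top","side"):
    c=snap(n,f"pics/{n}0.png");print(n,c["xyz"],np.round(c["orientation"],3).tolist(),c["K"][0][0],c["k1"])
print(r.sense())
E
```

```text
top [0.23059911 0.04929017 1.33325241] [[0.002, 0.984, -0.177], [-1.0, 0.004, 0.009], [0.01, 0.177, 0.984]] 599.9483122084902 0.04332590988105552
side [ 0.33172944 -0.95456212  0.66078075] [[0.995, 0.028, -0.094], [-0.096, 0.506, -0.857], [0.024, 0.862, 0.506]] 450.0487634396256 -0.095781974291954
{'time_s': 0.1, 'joints': array([ 8.23112993e+01,  2.20871625e+01,  3.88437541e-01, -2.40670507e-02,
       -6.84099922e+01, -1.48176426e+01]), 'joint_velocities': array([-0.02406798, -0.03809626,  0.22997472,  0.03381508, -0.04540823,
       -0.00775683]), 'effort': array([ 2.10311418e-04, -3.91689956e+01,  1.87935680e+01,  4.23195407e+00,
        1.34444653e-02, -7.35291815e-05]), 'tcp_pos': array([0.23903248, 0.57697139, 0.24656933]), 'ee_rot': array([[ 9.23777877e-01, -3.82928221e-01, -6.40927539e-04],
       [-3.82928742e-01, -9.23776075e-01, -1.82812680e-03],
       [ 1.07967819e-04,  1.93421267e-03, -9.99998124e-01]]), 'wrist_force': array([-0.16397673, -0.66650719, -0.39617057]), 'moment': array([-0.02085517,  0.02806114,  0.01911971]), 'gripper_width': 0.9993272674223169}
```

View pics/top0.png

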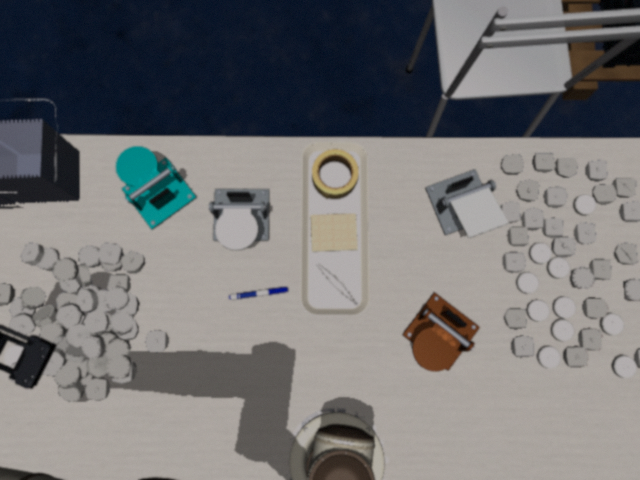

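View pics/side0.png

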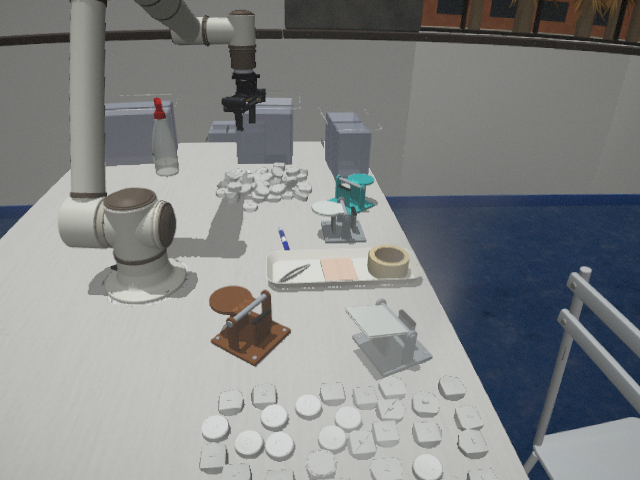

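Three round flags are in view: turquoise at top-image (155,185), brown at (440,330) and grey/white at (240,218). The grey/white one fits: grey base and white round paddle, beside the tray and opposite the square flag at (468,203). The marker is at (258,293) and the tray at (335,228). I'll confirm with one enlarged crop and measure.

```bash
python3 - <<'E'
from h import *
t=load("pics/top0.png");s=load("pics/side0.png")
a=cv2.resize(t["frame"][175:260,195:285],None,fx=4.4,fy=6.5*0.68,interpolation=cv2.INTER_CUBIC)
b=cv2.resize(s["frame"][165:255,295:385],None,fx=4.4,fy=4.4,interpolation=cv2.INTER_CUBIC)
h=min(len(a),len(b));cv2.imwrite("pics/crop.png",np.hstack([a[:h],b[:h]])[:,:,::-1])
# disc by white mask
for c,box,n in((t,(195,175,285,260),"top"),(s,(300,190,350,225),"side")):
    x0,y0,x1,y1=box;f=c["frame"][y0:y1,x0:x1].astype(int)
    for th in (185,200,215):
        m=((f.min(2)>th)).astype(np.uint8)
        cs,_=cv2.findContours(m,0,2)
        for q in sorted(cs,key=cv2.contourArea)[-2:]:
            if len(q)>5: print(n,th,cv2.contourArea(q),cv2.boundingRect(q)+np.array([x0,y0,0,0]),cv2.fitEllipse(q))
# marker
hsv=cv2.cvtColor(t["frame"],cv2.COLOR_RGB2HSV);m=cv2.inRange(hsv,(105,120,60),(130,255,255));m[:270]=0;m[310:]=0;m[:,:220]=0;m[:,300:]=0
ys,xs=np.nonzero(m);print("marker",[plane(t,p,.01).round(3) for p in((xs.min(),ys[xs.argmin()]),(xs.max(),ys[xs.argmax()]))])
print("tray left edge",plane(t,(303,228),.027).round(3))
E
```

```text
side 185 893.0 [300 190  44  35] ((21.538602828979492, 15.925498008728027), (29.06402587890625, 39.18014907836914), 84.63642883300781)
side 200 259.0 [312 201  32  13] ((27.203994750976562, 17.047359466552734), (11.0852632522583, 30.902421951293945), 95.59892272949219)
marker [array([0.35 , 0.211, 0.01 ]), array([0.361, 0.108, 0.01 ])]
tray left edge [0.495 0.073 0.027]
```

View pics/crop.png

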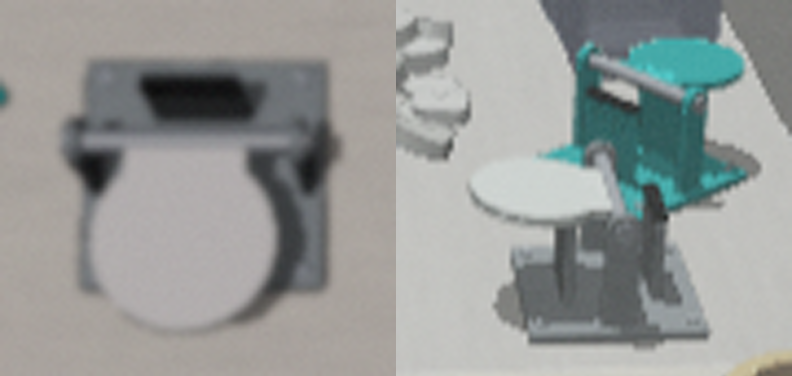

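The crop confirms it: grey base, white round disc, hinge bar from about (211,206) to (270,207) in the top picture, disc edge at (237,250). Next I turn these pixels into points.

```bash
python3 - <<'E'
from h import *
t=load("pics/top0.png");s=load("pics/side0.png")
P=lambda x,y:(195+x/4.4,175+y/4.42)
S=lambda x,y:(295+(x-396)/4.4,165+y/4.4)
print("base",[plane(t,P(*p),.01).round(3) for p in((88,60),(328,60),(326,290),(82,290))])
print("base side",[plane(s,S(*p),.01).round(3) for p in((512,250),(533,343),(708,338))])
H=[plane(t,P(*p),.085) for p in((68,137),(335,141))];print("hinge",np.round(H,3))
def tri(a,b):
    o,d=ray(t,a);q,e=ray(s,b);u=np.linalg.lstsq(np.c_[d,-e],q-o,rcond=None)[0]
    return ((o+u[0]*d+q+u[1]*e)/2).round(4),np.linalg.norm(o+u[0]*d-q-u[1]*e).round(4)
for z in(.08,.1): print("disc edge,l,r",z,[plane(t,P(*p),z).round(3) for p in((185,330),(90,238),(280,238))])
# side: disc left/near extreme
for p in ((185,330),(160,328),(210,328)): print("edge tri",tri(P(*p),S(469,182)))
h=np.array([.5*(H[0][0]+H[1][0]),.5*(H[0][1]+H[1][1]),.08]);h=np.array(h)
u=(H[0]-H[1])[:2];u/=np.linalg.norm(u);x=np.array([u[1],-u[0]]);print("hinge mid",h,"x axis",x)
for th in(0,.1,.2,.3):
    e=h+np.r_[-.095*np.cos(th)*x,.095*np.sin(th)]
    l=h+np.r_[-.05*np.cos(th)*x-.0,.05*np.sin(th)]
    print(th,e.round(3),"top",((proj(t,e)-[195,175])*[4.4,4.42]).round(),"side",((proj(s,e)-[295,165])*4.4+[396,0]).round())
E
```

```text
base [array([0.589, 0.274, 0.01 ]), array([0.589, 0.15 , 0.01 ]), array([0.469, 0.149, 0.01 ]), array([0.469, 0.273, 0.01 ])]
base side [array([0.473, 0.263, 0.01 ]), array([0.474, 0.135, 0.01 ]), array([0.588, 0.135, 0.01 ])]
hinge [[0.53  0.269 0.085]
 [0.529 0.14  0.085]]
disc edge,l,r 0.08 [array([0.437, 0.211, 0.08 ]), array([0.482, 0.258, 0.08 ]), array([0.482, 0.166, 0.08 ])]
disc edge,l,r 0.1 [array([0.434, 0.208, 0.1  ]), array([0.478, 0.255, 0.1  ]), array([0.478, 0.165, 0.1  ])]
edge tri (array([0.4362, 0.2098, 0.0896]), np.float64(0.0017))
edge tri (array([0.4377, 0.2225, 0.0834]), np.float64(0.0009))
edge tri (array([0.4356, 0.1972, 0.0959]), np.float64(0.0006))
hinge mid [0.52943392 0.20476455 0.08      ] x axis [ 0.99994919 -0.01008089]
0 [0.434 0.206 0.08 ] top [196. 335.] side [465. 198.]
0.1 [0.435 0.206 0.089] top [194. 331.] side [466. 185.]
0.2 [0.436 0.206 0.099] top [191. 325.] side [469. 172.]
0.3 [0.439 0.206 0.108] top [189. 316.] side [473. 159.]
```

The base measures 120 x 124 mm as it should. The stand centre is about (0.529, 0.208), its x axis is along world x, and the paddle angle is about 0.1 rad with its free edge near (0.435, 0.208, 0.09). Plan: shut the fingers, tilt the tool forward, put the tips under the free edge, lift, sweep over in an arc and press down.

```bash
python3 -m jog '{"rot":[[0,0,4.5],[0,0,4.5],[0,0,4.5],[0,0,4.5],[0,0,4.5],[0,0,0],[0,0,0],[0,0,0],[0,0,0],[0,0,0]],"delta_pos":[[5,-25,0],[10,-36,0],[10,-36,0],[10,-36,0],[10,-36,0],[10,-36,0],[10,-36,0],[10,-36,0],[10,-36,0],[10,-36,0]],"grip":[0,0,0,0,0,0,0,0,0,0]}'
python3 -m jog '{"rot":[[0,-5,0],[0,-5,0],[0,-5,0],[0,-5,0],[0,-5,0],[0,-5,0],[0,-5,0],[0,-5,0],[0,-5,0],[0,0,0]],"delta_pos":[[0,-10,0],[0,-10,0],[0,0,0],[0,0,0],[0,0,0],[0,0,0],[0,0,0],[0,0,0],[0,0,0],[0,0,0]],"grip":[0,0,0,0,0,0,0,0,0,0]}'
python3 -c "
from h import *
s=r.sense();print(s['joints'].round(1),s['tcp_pos'],s['ee_rot'].round(3).tolist())"
```

```text
time_s: 0.93
tcp_pos: [0.334, 0.2264, 0.2474]
ee_rot: [[1.0, 0.001, -0.0], [0.001, -1.0, -0.0], [-0.0, 0.0, -1.0]]
wrist_force: [0.8, 0.3, -0.6]
gripper_width: 0.326
time_s: 1.77
tcp_pos: [0.3419, 0.2288, 0.2825]
ee_rot: [[0.727, -0.011, 0.687], [0.001, -1.0, -0.017], [0.687, 0.013, -0.727]]
wrist_force: [1.3, -1.0, 0.4]
gripper_width: 0.004
[ 72.5 -11.9 -61.1  63.5 -47.5 -30.8] [0.34189155 0.22883948 0.28250989] [[0.727, -0.011, 0.687], [0.001, -1.0, -0.017], [0.687, 0.013, -0.727]]
```

```bash
python3 -m jog '{"rot":[[0,0,0],[0,0,0],[0,0,0],[0,0,0],[0,0,0],[0,0,0]],"delta_pos":[[15,-8,0],[15,-8,0],[15,-4,-20],[0,0,-25],[0,0,-25],[0,0,0]],"grip":[0,0,0,0,0,0]}'
python3 -c "
from h import *
s=r.sense();print(s['joints'].round(1))"
```

```text
time_s: 2.27
tcp_pos: [0.403, 0.2275, 0.2403]
ee_rot: [[0.754, -0.029, 0.657], [-0.001, -0.999, -0.044], [0.657, 0.032, -0.753]]
wrist_force: [-0.3, 0.4, 0.3]
gripper_width: 0.004
[ 52.5  -3.6 -61.3  80.2 -33.8 -33.9]
```

Pointing straight forward runs joint 3 into its limit. I'll undo the tilt and come in diagonally from the (-x,+y) side, which gives the wrist more reach and keeps the gripper clear of the stand.

```bash
python3 -m jog '{"rot":[[0,6.5,0],[0,6.5,0],[0,6.5,0],[0,6.5,0],[0,6.5,0],[0,6.5,0],[0,2,0],[0,0,0],[0,0,0],[0,0,0]],"delta_pos":[[0,15,0],[0,15,0],[0,15,0],[0,10,0],[0,0,0],[0,0,0],[0,0,0],[0,0,0],[0,0,0],[0,0,0]],"grip":[0,0,0,0,0,0,0,0,0,0]}'
python3 -m jog '{"rot":[[0,0,-5],[0,0,-5],[0,0,-5],[0,0,-5],[0,0,-5],[0,0,-5],[0,0,-5],[0,0,-5],[0,0,-5],[0,0,-5]],"delta_pos":[[0,0,0],[0,0,0],[0,0,0],[0,0,0],[0,0,0],[0,0,0],[0,0,0],[0,0,0],[0,0,0],[0,0,0]],"grip":[0,0,0,0,0,0,0,0,0,0]}'
python3 -m jog '{"rot":[[-4.6,-3.8,0],[-4.6,-3.8,0],[-4.6,-3.8,0],[-4.6,-3.8,0],[-4.6,-3.8,0],[-4.6,-3.8,0],[-4.6,-3.8,0],[-4.6,-3.8,0],[0,0,0]],"delta_pos":[[0,0,0],[0,0,0],[0,0,0],[0,0,0],[0,0,0],[0,0,0],[0,0,0],[0,0,0],[0,0,0]],"grip":[0,0,0,0,0,0,0,0,0]}'
python3 -c "
from h import *
s=r.sense();print(s['joints'].round(1), s['tcp_pos']+.025*s['ee_rot'][:,2])"
```

```text
time_s: 3.1
tcp_pos: [0.4129, 0.2556, 0.2489]
ee_rot: [[0.977, -0.022, 0.211], [-0.01, -0.998, -0.059], [0.212, 0.055, -0.976]]
wrist_force: [-0.5, 0.0, 0.3]
gripper_width: 0.006
time_s: 3.93
tcp_pos: [0.4128, 0.2557, 0.2491]
ee_rot: [[0.617, -0.781, 0.091], [-0.757, -0.622, -0.201], [0.213, 0.055, -0.975]]
wrist_force: [0.0, 0.4, -0.6]
gripper_width: 0.005
time_s: 4.68
tcp_pos: [0.4127, 0.256, 0.2473]
ee_rot: [[0.319, -0.799, 0.51], [-0.378, -0.6, -0.705], [0.869, 0.032, -0.494]]
wrist_force: [0.7, -0.6, -0.4]
gripper_width: 0.008
[ 71.5  20.8 -38.2  45.7 -80.7 -62.8] [0.42540271 0.23838052 0.23494579]
```

Reached: the tool is tilted 60° and every joint has room. Now down beside the disc, then in under its free edge.

```bash
python3 -m jog '{"rot":[[0,0,0],[0,0,0],[0,0,0],[0,0,0],[0,0,0],[0,0,0],[0,0,0],[0,0,0],[0,0,0]],"delta_pos":[[-6,12,0],[-6,12,0],[0,0,-30],[0,0,-30],[0,0,-30],[0,0,-30],[0,0,-30],[0,0,-30],[0,0,-10]],"grip":[0,0,0,0,0,0,0,0,0]}'
python3 -c "
from h import *
s=r.sense();print(s['joints'].round(1), s['tcp_pos']+.025*s['ee_rot'][:,2])
snap('side','pics/s1.png')
c=snap('top','pics/t1.png')
a=cv2.imread('pics/s1.png')[120:260,230:410];b=cv2.imread('pics/t1.png')[150:290,150:330]
cv2.imwrite('pics/c1.png',np.hstack([cv2.resize(x,(400,311),interpolation=2) for x in(b,a)]))"
```

```text
time_s: 5.43
tcp_pos: [0.4017, 0.2813, 0.0574]
ee_rot: [[0.317, -0.802, 0.507], [-0.388, -0.597, -0.702], [0.865, 0.026, -0.5]]
wrist_force: [0.1, -1.0, 1.0]
gripper_width: 0.005
[ 72.4  39.  -43.1  50.2 -64.8 -81.3] [0.41438506 0.26371549 0.04494145]
```

View pics/c1.png

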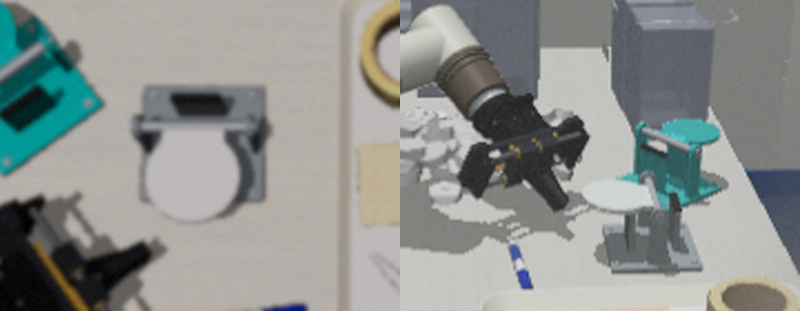

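The fingertips sit just outside the disc's near-left rim (top crop (155,245), disc centre (193,173)), below paddle height and clear of everything. Now I slide under.

```bash
python3 -m jog '{"rot":[[0,0,0],[0,0,0],[0,0,0],[0,0,0],[0,0,0],[0,0,0],[0,0,0]],"delta_pos":[[7,-10,0],[7,-10,0],[7,-10,0],[7,-10,0],[7,-10,0],[5,-7,0],[0,0,0]],"grip":[0,0,0,0,0,0,0]}'
python3 -m jog '{"rot":[[0,0,0],[0,0,0],[0,0,0],[0,0,0],[0,0,0]],"delta_pos":[[0,0,8],[0,0,8],[0,0,8],[0,0,8],[0,0,8]],"grip":[0,0,0,0,0]}'
python3 -c "
from h import *
s=r.sense();print(s['joints'].round(1), s['tcp_pos']+.025*s['ee_rot'][:,2])"
```

```text
time_s: 6.12
tcp_pos: [0.4428, 0.223, 0.0613]
ee_rot: [[0.313, -0.803, 0.507], [-0.391, -0.595, -0.702], [0.865, 0.022, -0.5]]
wrist_force: [0.1, 1.1, 0.1]
gripper_width: 0.006
time_s: 6.53
tcp_pos: [0.4419, 0.2243, 0.1007]
ee_rot: [[0.316, -0.801, 0.508], [-0.388, -0.598, -0.701], [0.866, 0.024, -0.5]]
wrist_force: [-0.4, -0.2, -0.7]
gripper_width: 0.004
[ 64.3  32.9 -47.5  57.3 -64.9 -79.1] [0.45456696 0.20680757 0.08821467]
```

```bash
python3 -m jog '{"rot":[[0,0,0],[0,0,0],[0,0,0],[0,0,0],[0,0,0],[0,0,0],[0,0,0],[0,0,0],[0,0,0]],"delta_pos":[[3,0,9],[4,0,9],[4,0,8],[5,0,7],[5,0,7],[6,0,6],[7,0,5],[7,0,4],[7,0,4]],"grip":[0,0,0,0,0,0,0,0,0]}'
python3 -c "
from h import *
s=r.sense();print(s['joints'].round(1), s['tcp_pos']+.025*s['ee_rot'][:,2])
snap('side','pics/s2.png')
c=snap('top','pics/t2.png')
a=cv2.imread('pics/s2.png')[120:260,250:430];b=cv2.imread('pics/t2.png')[150:290,150:330]
cv2.imwrite('pics/c2.png',np.hstack([cv2.resize(x,(400,311),interpolation=2) for x in(b,a)]))"
```

```text
time_s: 7.28
tcp_pos: [0.4908, 0.2234, 0.159]
ee_rot: [[0.316, -0.802, 0.507], [-0.388, -0.597, -0.703], [0.866, 0.025, -0.499]]
wrist_force: [-0.1, 0.8, -1.0]
gripper_width: 0.003
[ 59.2  29.1 -42.   58.5 -68.8 -69.7] [0.5034285  0.20581298 0.14647962]
```

View pics/c2.png

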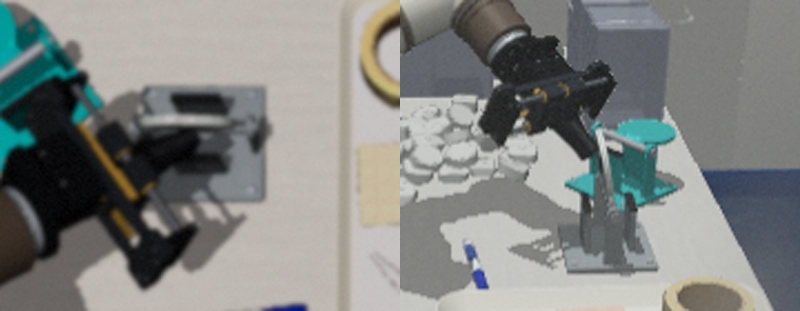

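The paddle now stands about upright (edge-on at top crop (185,122)), the fingertips are on its check side and the stand hasn't moved. I push it past vertical, then retract upward and turn the tool vertical to press it down.

```bash
python3 -m jog '{"rot":[[0,0,0],[0,0,0],[0,0,0],[0,0,0],[0,0,0],[0,0,0],[0,0,0],[0,0,0]],"delta_pos":[[8,0,1],[8,0,1],[8,0,1],[8,0,0],[8,0,-1],[8,0,-1],[8,0,-2],[0,0,0]],"grip":[0,0,0,0,0,0,0,0]}'
python3 -m jog '{"rot":[[0,0,0],[0,0,0],[4.6,3.8,0],[4.6,3.8,0],[4.6,3.8,0],[4.6,3.8,0],[4.6,3.8,0],[4.6,3.8,0],[4.6,3.8,0],[4.6,3.8,0]],"delta_pos":[[-4,0,15],[0,0,20],[0,0,15],[0,0,0],[0,0,0],[0,0,0],[0,0,0],[0,0,0],[0,0,0],[0,0,0]],"grip":[0,0,0,0,0,0,0,0,0,0]}'
python3 -c "
from h import *
s=r.sense();print(s['joints'].round(1), s['tcp_pos']+.025*s['ee_rot'][:,2])
snap('side','pics/s3.png')
c=snap('top','pics/t3.png')
a=cv2.imread('pics/s3.png')[120:260,250:430];b=cv2.imread('pics/t3.png')[150:290,150:330]
cv2.imwrite('pics/c3.png',np.hstack([cv2.resize(x,(400,311),interpolation=2) for x in(b,a)]))"
```

```text
time_s: 8.05
tcp_pos: [0.5472, 0.2234, 0.1571]
ee_rot: [[0.315, -0.803, 0.507], [-0.388, -0.596, -0.703], [0.866, 0.025, -0.499]]
wrist_force: [0.8, 0.7, 0.5]
gripper_width: 0.01
time_s: 8.88
tcp_pos: [0.5416, 0.2242, 0.2082]
ee_rot: [[0.621, -0.778, 0.09], [-0.756, -0.626, -0.194], [0.207, 0.053, -0.977]]
wrist_force: [0.9, -1.1, -0.9]
gripper_width: 0.005
[ 43.7  20.4 -14.   13.5 -60.4 -11.8] [0.54382559 0.21929582 0.18380163]
```

View pics/c3.png

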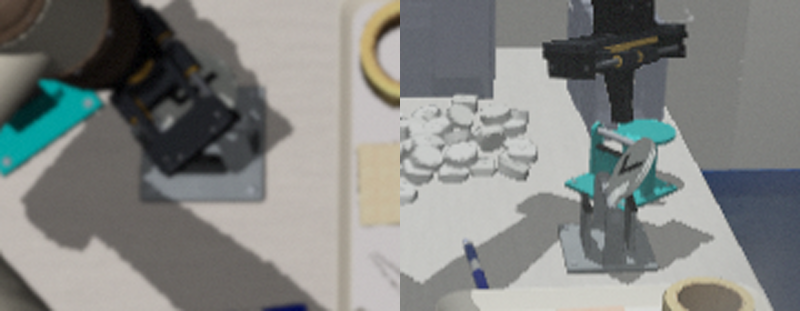

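The paddle is at about 125° with the check mark showing in the side view (crop (632,170)), and the stand is unmoved. Now I press it down along the arc.

```bash
python3 -m jog '{"rot":[[0,0,0],[0,0,0],[0,0,0],[0,0,0],[0,0,0],[0,0,0],[0,0,0],[0,0,0],[0,0,0],[0,0,0]],"delta_pos":[[11,-6,-10],[10,-5,-19],[0,0,-10],[0,0,-10],[5,0,-7],[5,0,-7],[5,0,-8],[5,0,-8],[3,0,-8],[2,0,-8]],"grip":[0,0,0,0,0,0,0,0,0,0]}'
python3 -m jog '{"rot":[[0,0,0],[0,0,0],[0,0,0]],"delta_pos":[[0,0,-3],[0,0,-2],[0,0,0]],"grip":[0,0,0]}'
python3 -c "
from h import *
s=r.sense();print(s['tcp_pos']+.025*s['ee_rot'][:,2],s['wrist_force'])"
```

```text
time_s: 9.82
tcp_pos: [0.5886, 0.2129, 0.1119]
ee_rot: [[0.62, -0.78, 0.092], [-0.756, -0.624, -0.199], [0.213, 0.053, -0.976]]
wrist_force: [-0.3, -0.1, 1.6]
gripper_width: 0.005
time_s: 10.07
tcp_pos: [0.5888, 0.2129, 0.1103]
ee_rot: [[0.62, -0.779, 0.094], [-0.755, -0.625, -0.2], [0.215, 0.053, -0.975]]
wrist_force: [-4.3, -0.8, 11.5]
gripper_width: 0.003
[0.59111167 0.207882   0.08589203] [-4.26216025 -0.77617665 11.46020461]
```

Contact with an 11 N press at tip height 0.086 matches the paddle's top face lying on the far rest. I back off upward and check.

```bash
python3 -m jog '{"rot":[[0,0,0],[0,0,0],[0,0,0],[0,0,0],[0,0,0],[0,0,0],[0,0,0],[0,0,0],[0,0,0],[0,0,0]],"delta_pos":[[0,0,5],[0,0,20],[0,0,30],[0,0,30],[-15,10,25],[-25,25,0],[-25,30,0],[-25,30,0],[-25,30,0],[0,0,0]],"grip":[0,0,0,0,0,0,0,0,0,0]}'
python3 -m jog '{"rot":[[0,0,0],[0,0,0],[0,0,0],[0,0,0],[0,0,0]],"delta_pos":[[-20,35,0],[-20,35,0],[-20,35,0],[0,20,0],[0,0,0]],"grip":[0,0,0,0,0]}'
python3 -c "
from h import *
s0=cv2.imread('pics/side0.png');t0=cv2.imread('pics/top0.png')
snap('side','pics/s4.png');c=snap('top','pics/t4.png')
a=cv2.imread('pics/s4.png')[165:255,295:385];b=cv2.imread('pics/t4.png')[175:265,195:285]
cv2.imwrite('pics/c4.png',np.hstack([cv2.resize(x,(400,400),interpolation=2) for x in(b,a)]))
cv2.imwrite('pics/c4.png',np.vstack([cv2.imread('pics/c4.png')[:,:],np.zeros((4,800,3),np.uint8)]))
for n,i0 in(('top',t0),('side',s0)):
    d=cv2.absdiff(cv2.imread('pics/%s4.png'%n[0]),i0).max(2);m=cv2.morphologyEx((d>40).astype(np.uint8),2,np.ones((3,3)))
    print(n,[cv2.boundingRect(q) for q in cv2.findContours(m,0,2)[0] if cv2.contourArea(q)>12])
print(r.sense()['tcp_pos'])"
```

```text
time_s: 10.9
tcp_pos: [0.4703, 0.3422, 0.2178]
ee_rot: [[0.624, -0.776, 0.094], [-0.752, -0.629, -0.196], [0.211, 0.052, -0.976]]
wrist_force: [1.3, 0.1, -0.2]
gripper_width: 0.008
time_s: 11.32
tcp_pos: [0.4121, 0.4667, 0.2169]
ee_rot: [[0.623, -0.777, 0.094], [-0.753, -0.628, -0.197], [0.212, 0.052, -0.976]]
wrist_force: [1.7, 0.7, 0.5]
gripper_width: 0.008
top [(139, 476, 32, 4), (0, 467, 59, 13), (366, 456, 6, 6), (360, 439, 22, 33), (315, 435, 18, 20), (235, 428, 33, 34), (316, 415, 28, 24), (373, 413, 8, 18), (321, 401, 10, 13), (213, 397, 31, 30), (0, 372, 8, 10), (6, 370, 203, 110), (0, 364, 40, 24), (104, 351, 127, 47), (0, 350, 19, 17), (268, 348, 28, 73), (0, 324, 57, 45), (135, 295, 158, 59), (46, 283, 16, 24), (249, 211, 15, 37), (216, 208, 41, 34), (98, 202, 75, 82), (0, 200, 126, 103), (219, 174, 37, 31), (256, 173, 9, 26)]
side [(165, 298, 13, 4), (88, 284, 38, 12), (187, 271, 8, 4), (187, 247, 53, 11), (172, 238, 12, 6), (188, 228, 21, 11), (358, 226, 22, 14), (59, 226, 54, 23), (318, 225, 19, 14), (135, 211, 13, 16), (149, 209, 12, 37), (291, 202, 14, 8), (163, 201, 9, 7), (345, 200, 29, 15), (211, 196, 68, 60), (307, 189, 37, 27), (82, 186, 14, 6), (70, 165, 49, 37), (116, 109, 9, 7), (115, 102, 11, 6), (267, 86, 57, 60), (222, 61, 44, 69), (277, 58, 28, 27), (244, 50, 7, 12), (218, 45, 13, 12), (183, 40, 11, 5), (203, 39, 7, 7), (171, 31, 9, 8), (240, 29, 14, 7), (253, 24, 49, 24), (134, 19, 4, 9), (198, 16, 5, 7), (206, 12, 27, 21), (243, 11, 9, 4), (70, 5, 62, 183), (142, 4, 45, 25), (184, 0, 15, 10), (117, 0, 24, 18), (99, 0, 8, 11)]
[0.41266306 0.46291309 0.21680194]
```

View pics/c4.png

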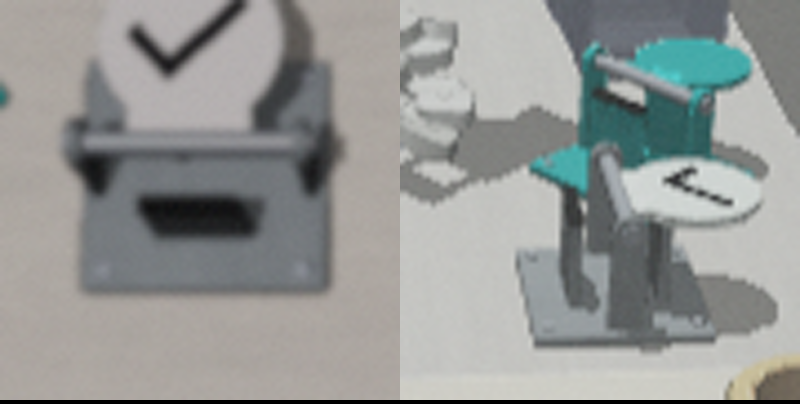

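```bash
python3 - <<'E'
from h import *
t=load("pics/t4.png");s=load("pics/s4.png")
for th in(3.14,3.04,2.94,2.84):
    a=np.linspace(0,2*np.pi,200);q=[]
    for b in a:
        rr=.05+.045*np.cos(b);q.append([.529-rr*np.cos(th),.208+.045*np.sin(b),.08+rr*np.sin(th)+.004])
    ps=np.array([proj(s,p) for p in q]);print(th,"side: max col, top row",ps[:,0].max().round(1),ps[:,1].min().round(1), "bottom",ps[:,1].max().round(1),"top view min row",min(proj(t,p)[1] for p in q).round(1))
for f,n in((s,"side"),(t,"top")):
    x0,y0,x1,y1=(340,195,385,220) if n=="side" else (210,155,270,203)
    g=f["frame"][y0:y1,x0:x1].astype(int);m=((g.min(2)>(190 if n=="side" else 150))&(np.ptp(g,axis=2)<25)).astype(np.uint8)
    q=max(cv2.findContours(m,0,2)[0],key=cv2.contourArea);print(n,np.array(cv2.boundingRect(q))+[x0,y0,0,0])
E
```

```text
3.14 side: max col, top row 375.5 200.8 bottom 214.4 top view min row 163.9
3.04 side: max col, top row 375.6 199.1 bottom 213.0 top view min row 162.7
2.94 side: max col, top row 375.4 197.1 bottom 211.9 top view min row 162.0
2.84 side: max col, top row 374.9 195.0 bottom 211.1 top view min row 161.8
side [345 202  34  12]
top [210 155  60  48]
```

The disc's top row in the side view is 202; flat predicts 200.8 and 2.94 rad predicts 197. So it lies flat, and I hand in.

```bash
python3 -c "
from station import finish_job
print(finish_job())"
```

```text
the job is handed in; nothing more can be done
None
```

The round paddle is turned over and lies flat on the far side of its stand with the check mark up. The job is handed in, at about 11.4 s on the robot clock; no verdict came back.

**What I did:** With the gripper shut, I put the fingertips under the free edge from the near-left diagonal. I lifted the paddle along its arc, pushed it past upright, then pressed it down with the tool nearly vertical (about 12° off) and backed away. A first approach straight from the front ran into joint 3's limit and was dropped before touching anything.

**Last checks:**
- **Paddle angle:** the press met the rest at tip height 0.086 m with about 11 N. The disc's top row in the side picture was 202, against a predicted 200.8 for flat and 197 for 2.94 rad.
- **Stand and bystanders:** the stand's base corners were at the same pixels as at the start. Comparing the pictures before and after showed no change at the square flag, the tray's contents or the marker.
- **Arm:** it was clear of everything, about 0.22 m above the table.
- **Check that failed:** the matching paddle measurement in the top picture did not work, because the colour mask merged with the table. The angle therefore rests on the side picture and the press height.

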